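Find and release the latched key of the medicine drawer lock

TASK

One of the four identical white keys of the medicine drawer's lock panel has been left latched down, so the lock cannot be used. With a fingertip, tap all four keys lightly in turn, starting at the key next to the brass stud and pressing none of them home, to find the one that is already down; then press that one until it releases, and let it spring up, so that all four keys stand up and the green pin shows. Grasp nothing, and leave the things on the chest, on its pegs and on the table as they are.

Things in the scene. Friction and masses are not known exactly. Their poses are not given: they have to be found in the camera images.
- chest: Low chest of pale waxed pine, 240 (x) by 460 (y) by 190 mm high, fixed to the table, with a locked drawer; drawer front and walnut peg rail face the robot (-x of the chest). Origin: centre of its underside, z up.
- panel: Grey lock panel fixed on top of the chest, 84 (x) by 280 (y) by 36 mm high. Its four keys stand at x = 0, y = +69, +23, -23, -69 mm. Origin: centre of its underside (190 mm above the table); x points away from the robot, z up. A domed brass stud (18 mm wide, 6 mm high) at y = +115 mm marks the end where counting starts; the green pin is at y = -115 mm.
- key_1: The key next to the brass stud, the first of four identical white push keys, 32 mm (panel x) by 28 mm (panel y). Origin: centre of its top face; axes as the panel's. That top lies 51 mm above the panel's underside (15 mm above its upper face) when the key is up, 46 mm when latched down, 40 mm when pressed to its stop. All four keys work alike.
- key_2: The second key from the brass stud, like key_1 in shape, origin and heights. A key that is up is free: it starts to move at 3 N, needs 4.6 N at 5 mm depth and 6.5 N at its stop, 11 mm down; it springs back when let go and never latches.
- key_3: The third key from the brass stud, like key_1 in shape, origin and heights. The latched key (any one of the four) sits 5 mm lower than the others and feels solid below 4.6 N. Pressed on to 9 mm or more below the raised height (6 to 7 N; it may go to the stop) its catch lets go, and it springs fully up when the finger lifts.
- key_4: The fourth key from the brass stud, nearest the green pin, like key_1 in shape, origin and heights. Pressed home means more than 8 mm below the raised height; a light tap stays well short of that.
- clear_pin: Green all-clear pin, 12 mm wide, at the panel's end away from the brass stud. Origin: centre of its top, 39 mm above the panel's underside (3 mm above the panel's face) while a key is latched; it comes up by 4 to 9 mm and stays up once the latched key has been released. Not to be pushed.
- pill_jar: Amber pill jar with white cap, 48 mm wide, 75 mm high, loose on the chest behind the panel. Origin: centre of its underside.
- med_cup: White ceramic medicine cup, 44 mm wide at the rim, 38 mm high, loose on the chest behind the panel. Origin: centre of its underside.
- clicker: Round chrome dose clicker, 38 mm wide, 25 mm high with its thumb button, loose on the chest behind the panel. Origin: centre of its underside.
- tumbler: Clear plastic tumbler, 68 mm wide at the rim, 95 mm high, loose on the table. Origin: centre of its underside.
- book: Blue book lying flat, 150 by 105 by 26 mm, loose on the table. Origin: centre of its underside.
- fob_end (a point): Lower end of the steel key fob (26 mm wide, about 60 mm long) that hangs on a peg under the drawer, on the robot's side of the chest.
- sleeve_end (a point): Lower end of the blue plastic thermometer sleeve (18 mm wide, about 90 mm long) that hangs on a peg under the drawer, on the robot's side of the chest.

How it is judged:
By the outcome, as a careful person would: the job done as asked, in the order asked, and still so for the second after the job is handed in, with the robot touching nothing.
It also fails if it takes over 45 s, if anything falls off the work surface, if the arm or the gripper's body presses on something with over 40 N, if the wrist force passes 120 N, or if a joint passes its speed limit or range.

ROBOT

A 6-joint arm with a two-finger parallel gripper is mounted at the origin on the work surface. World frame = base frame: x ahead of the robot, y to its left, z up, the work surface at z = 0. Lengths are in m, angles in rad, forces in N, time in s.
With the tool pointing down it reaches from about 0.275 to 0.85 m from the base axis. Payload 5.2 kg.
Tool frame: the origin (TCP) lies at the very end of the fingers, on their centre line; the grasp point (between the pads) lies 19 mm behind it; z points along the fingers, y is the direction in which the jaws open and shut (so a half turn about z gives the same grasp; the last joint's range is limited). The gripper opens to 85 mm and grips with 20 to 120 N. Pads are 22 mm wide; open, the fingers measure 114 mm over their backs; the gripper's body (76 mm by 85 mm) begins 54 mm behind the grasp point. The pads swing forward as they close: fully open they stand 13 mm farther back than shut.
Start: joints at [1.101, 0.259, 1.535, -0, 1.348, -0.203], TCP at [0.145, 0.531, 0.231] pointing down, gripper open.
Joint ranges: [-3.14, 3.14], [-0.91, 2.08], [0.19, 2.58], [-1.22, 4.36], [0.22, 2.71], [-3.12, 3.12]. Speed limits (rad/s): [2.57, 2.57, 3.14, 3.14, 3.14, 3.14].

INTERFACE

Orientations are given as a rotation vector (axis times angle).
In Python, from rig import r gives the robot as it stands.
- The arm moves only by the tool carry_out, never from a script. Its argument "steps" is a list of rows, each an object with "fingers": the finger opening in cm, from 0 to 8.54; "linear": the shift along the world's x, y, z in cm, a list of three; "turn": the turn, a rotation vector about the world's x, y, z in degrees, a list of three. A call has 1 to 10 rows; each row shifts and turns the commanded pose from where the row before left it; what a row does not reach is not made up. A row lasts 1/10 s, in which the tool goes at most 50 mm and 8.59 degrees, less where a joint would pass 70% of its speed; a pose out of reach is approached as far as the arm can. A call is refused whole if a number of a shift passes 5 or a number of a turn 8.59, either way. A call with a gripper value outside its range is refused whole. The fingers move at their own pace and stop on an object; "squeeze" is the grip in N (left out, the last holds). Time passes only in rows, so rows that do not move let the fingers close. It gives the time, the measured TCP pose, the force and the opening at its end, in the units of the state.
- r.state(): the state, without advancing time (a new reading comes with each control period).
- r.read_camera(name): name is "side" or "top" or "wrist"; returns (picture, depth): 420x560x3 uint8, red, green, blue; 420x560 float32, m along the optical axis (not along the pixel's ray), 0 where there is no reading.
- r.camera_params(name): a dict with "fx", "fy", "cx", "cy" (pixels), "extrinsics" (4x4, takes a point from world to camera coordinates); the wrist camera has in their place "T_tool_cam" (4x4, takes a point from camera to tool coordinates, whose origin is the TCP and whose axes are the flange's). Camera axes: x right, y up, looking along -z (the intrinsics and any distortion apply to the point x, -y, -z); pixel columns grow to the right and rows downward; lengths in m; the calibration is good to about 2 mm. A picture is of the moment at which its call begins: read the wrist's pose just before it. camera_params takes no time and is no camera call.
- r.job_done(): hands the job in, once; it reports no verdict.
The state is a dict: "t": time; "joint_pos": joint angles; "joint_vel": joint speeds; "joint_efforts": joint torques, N m; "position": TCP position; "ee_rot": TCP orientation; "wrist_force": force on the tool from outside, world axes, zero at the start; "moment": the same for the moment, N m; "finger_gap": finger opening in m.
Only numpy, scipy, OpenCV 4.12 (cv2) and the standard library are available. Lean on these libraries where they do the work, as an engineer would, in place of code of your own. Each camera call takes 0.05 s, during which the arm holds its last target.

## Working session

There is one attempt and no reset: what is moved stays moved. The work goes in short steps, Python scripts to look and compute and a tool call to move; the robot and the scene stay as the last step left them, time stands still between calls to the robot, and variables do not carry over. Pictures are saved under pics/ and viewed, and the job is handed in when it is done.

Besides the shell and the picture viewer there is one more tool, called after "Emit:" by a JSON object that holds its "name" and its "arguments", one argument or row to a line. carry_out: Moves the arm, as the interface text tells. Its arguments: {"type":"object","properties":{"steps":{"type":"array"},"squeeze":{"type":"number"}},"required":["steps"]}

```bash
mkdir -p pics; ls; cat > h.py <<'E'
from rig import r
import numpy as np,cv2
def snap(n,f):
    s=r.state(); p,d=r.read_camera(n); cv2.imwrite('pics/'+f+'.png',cv2.cvtColor(p,cv2.COLOR_RGB2BGR)); np.savez('pics/'+f+'.npz',p=p,d=d,pos=s['position'],rot=s['ee_rot']); return p,d
E
python3 - <<'E'
from h import *
for n in ['side','top','wrist']:
    p,d=snap(n,n+'0'); print(n,r.camera_params(n),(d>0).mean())
print(r.state())
E
```

```text
pics
side {'fx': 473.31827166807847, 'fy': 473.31827166807847, 'cx': 277.53677215138526, 'cy': 211.99836887978603, 'extrinsics': array([[-0.86304002, -0.5050987 ,  0.00610048,  0.43600212],
       [ 0.39426136, -0.666009  ,  0.6332377 , -0.2993342 ],
       [-0.31578457,  0.54891467,  0.77393333, -1.31723278],
       [ 0.        ,  0.        ,  0.        ,  1.        ]])} 0.9959863945578231
top {'fx': 458.11590294065144, 'fy': 458.11590294065144, 'cx': 271.865882686056, 'cy': 213.34454974635355, 'extrinsics': array([[-0.01970237, -0.99980378, -0.00205278, -0.01549997],
       [ 0.98061015, -0.01972445,  0.19497352, -0.53320072],
       [-0.19497575,  0.00182846,  0.98080636, -1.48789407],
       [ 0.        ,  0.        ,  0.        ,  1.        ]])} 0.9959268707482993
wrist {'fx': 302.4714960480259, 'fy': 302.4714960480259, 'cx': 279.4445741288071, 'cy': 207.51747392269883, 'T_tool_cam': array([[-1.07152985e-03,  9.64347272e-01,  2.64637850e-01,
         6.62212389e-02],
       [ 9.99998323e-01,  1.42634728e-03, -1.14861143e-03,
         1.12542431e-04],
       [-1.48512578e-03,  2.
[... 153 characters left out ...]
18367347
{'t': 0.15, 'joint_pos': array([ 1.10120386e+00,  2.59203684e-01,  1.53582831e+00,  1.38225328e-05,
        1.34797259e+00, -2.02787068e-01]), 'joint_vel': array([-7.75192741e-05, -1.83544517e-03, -4.85402365e-03,  2.76363002e-04,
       -2.71484053e-03,  1.64338336e-03]), 'joint_efforts': array([ 7.44538156e-04, -4.46388638e+01, -2.90818566e+01, -5.23675008e-04,
        8.35288956e-03, -1.78520997e-05]), 'position': array([0.1447933 , 0.53019328, 0.23065189]), 'ee_rot': array([-4.17796013e-01, -3.11320417e+00,  2.08639509e-03]), 'wrist_force': array([-0.33302911,  0.16292295,  0.25491195]), 'moment': array([ 0.02783797, -0.04335183, -0.0268566 ]), 'finger_gap': 0.08514210956156583}
```

View pics/side0.png

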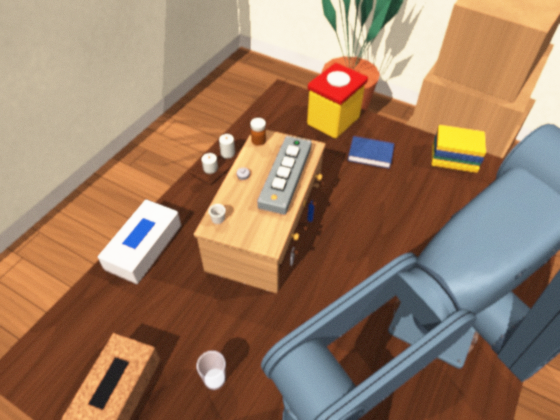

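View pics/top0.png

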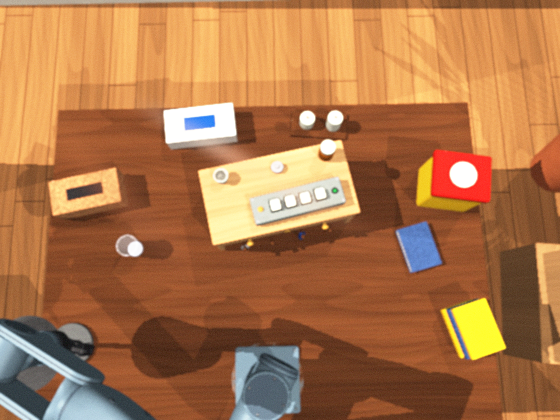

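The side view shows the panel at about (285,175), stud at the near end (274,198), green pin at (297,143). In the top view the keys are at about (276,205), (291,202), (305,199) and (320,194), with the stud at (261,210).

```bash
cat >> h.py <<'E'
def ray_plane(n,u,v,z):
    c=r.camera_params(n); E=c['extrinsics']; d=np.array([(u-c['cx'])/c['fx'],-(v-c['cy'])/c['fy'],-1.0])
    R=E[:3,:3]; o=-R.T@E[:3,3]; w=R.T@d; return o+w*(z-o[2])/w[2]
def proj(n,P):
    c=r.camera_params(n); q=c['extrinsics'][:3,:3]@P+c['extrinsics'][:3,3]; return c['cx']+c['fx']*q[0]/-q[2], c['cy']-c['fy']*q[1]/-q[2]
E
python3 - <<'E'
from h import *
for n,(x0,x1,y0,y1) in {'top':(235,365,165,235),'side':(250,330,130,220)}.items():
    z=np.load(f'pics/{n}0.npz'); p=z['p'][y0:y1,x0:x1]; 
    cv2.imwrite(f'pics/{n}0z.png',cv2.resize(p[:,:,::-1],None,fx=6,fy=6,interpolation=cv2.INTER_CUBIC))
    p=p.astype(int)
    m=((p.min(2)>190)&(p.max(2)-p.min(2)<45)).astype(np.uint8)
    k,l,s,c=cv2.connectedComponentsWithStats(m)
    for i in range(1,k):
        if s[i,4]>15:
            u,v=c[i]+[x0,y0]; print(n,s[i,4],(u,v),ray_plane(n,u,v,.241))
    hsv=cv2.cvtColor(z['p'][y0:y1,x0:x1],cv2.COLOR_RGB2HSV)
    for nm,lo,hi,zz in [('stud',(15,130,120),(28,255,255),.23),('pin',(40,80,30),(90,255,255),.229)]:
        k,l,s,c=cv2.connectedComponentsWithStats(cv2.inRange(hsv,lo,hi))
        for i in range(1,k):
            if s[i,4]>5: u,v=c[i]+[x0,y0]; print(n,nm,s[i,4],(u,v),ray_plane(n,u,v,zz))
E
```

```text
top 79 (np.float64(276.56962025316454), np.float64(167.8860759493671)) [ 0.63413095 -0.04261729  0.241     ]
top 1952 (np.float64(295.90881147540983), np.float64(199.640881147541)) [ 0.53522623 -0.09772782  0.241     ]
top stud 18 (np.float64(284.77777777777777), np.float64(168.72222222222223)) [ 0.63433703 -0.06755058  0.23      ]
top stud 6 (np.float64(349.5), np.float64(173.5)) [ 0.61537804 -0.26247804  0.23      ]
top stud 43 (np.float64(236.62790697674419), np.float64(178.72093023255815)) [0.60597238 0.07827711 0.23      ]
top stud 127 (np.float64(346.9133858267717), np.float64(191.09448818897638)) [ 0.56090767 -0.25185236  0.23      ]
top stud 8 (np.float64(343.875), np.float64(205.125)) [ 0.51812652 -0.24059243  0.23      ]
top stud 14 (np.float64(334.7857142857143), np.float64(207.92857142857144)) [ 0.51014812 -0.21315131  0.23      ]
top stud 12 (np.float64(260.5), np.float64(208.5)) [0.51285955 0.00772334 0.23      ]
top stud 8 (np.float64(317.375), np.float64(212.375)) [ 0.49771169 -0.16087652  0.23      ]
top stud 16 (np.float64(352.0), np.float64(213.6875)) [ 0.49167848 
[... 2255 characters left out ...]
5714285714286)) [ 0.45519021 -0.08862323  0.23      ]
side stud 61 (np.float64(253.672131147541), np.float64(201.45901639344262)) [0.55110824 0.05253838 0.23      ]
side stud 14 (np.float64(273.5), np.float64(196.71428571428572)) [0.5135284 0.0104139 0.23     ]
side stud 12 (np.float64(303.5), np.float64(202.41666666666669)) [ 0.43308912 -0.01339138  0.23      ]
side stud 9 (np.float64(296.44444444444446), np.float64(211.77777777777777)) [0.43369997 0.02509465 0.23      ]
side stud 46 (np.float64(268.0652173913044), np.float64(213.3478260869565)) [0.4960418  0.06826986 0.23      ]
side pin 11 (np.float64(296.3636363636364), np.float64(142.0909090909091)) [ 0.56644422 -0.21504763  0.229     ]
```

Emit:
{"name": "carry_out", "arguments": {
  "steps": [
    {"fingers": 0, "linear": [0, 0, 5], "turn": [0, 0, 0]},
    {"fingers": 0, "linear": [0, 0, 5], "turn": [0, 0, 0]},
    {"fingers": 0, "linear": [2.5, -3.8, 0], "turn": [0, 0, 4]},
    {"fingers": 0, "linear": [2.5, -3.8, 0], "turn": [0, 0, 4]},
    {"fingers": 0, "linear": [2.5, -3.8, 0], "turn": [0, 0, 4]},
    {"fingers": 0, "linear": [2.5, -3.8, 0], "turn": [0, 0, 4]},
    {"fingers": 0, "linear": [2.5, -3.8, 0], "turn": [0, 0, 4]},
    {"fingers": 0, "linear": [2.5, -3.8, 0], "turn": [0, 0, 4]},
    {"fingers": 0, "linear": [2.5, -3.8, 0], "turn": [0, 0, 4]},
    {"fingers": 0, "linear": [2.5, -3.8, 0], "turn": [0, 0, 0]}
  ]
}}

```text
t: 1.15
position: [0.3454, 0.2249, 0.3313]
ee_rot: [-0.351, 3.122, 0.0]
wrist_force: [1.2, 0.5, 0.4]
finger_gap: 0.0002
```

Emit:
{"name": "carry_out", "arguments": {
  "steps": [
    {"fingers": 0, "linear": [2.6, -3.9, 0], "turn": [0, 0, 0]},
    {"fingers": 0, "linear": [2.6, -3.9, 0], "turn": [0, 0, 0]},
    {"fingers": 0, "linear": [2.6, -3.9, 0], "turn": [0, 0, 0]},
    {"fingers": 0, "linear": [2.6, -3.9, 0], "turn": [0, 0, 0]},
    {"fingers": 0, "linear": [2.6, -3.9, 0], "turn": [0, 0, 0]},
    {"fingers": 0, "linear": [2.6, -3.9, 0], "turn": [0, 0, 0]},
    {"fingers": 0, "linear": [1.5, -2.0, 0], "turn": [0, 0, 0]},
    {"fingers": 0, "linear": [0, 0, 0], "turn": [0, 0, 0]},
    {"fingers": 0, "linear": [0, 0, 0], "turn": [0, 0, 0]}
  ]
}}

```text
t: 2.05
position: [0.5158, -0.0277, 0.3306]
ee_rot: [0.346, -3.121, -0.002]
wrist_force: [0.3, 0.5, -1.2]
finger_gap: 0.0001
```

```bash
python3 - <<'E'
from h import *
snap('wrist','wrist1'); snap('top','top1'); s=r.state(); print(s['position'],s['wrist_force'],s['ee_rot'])
E
```

```text
[ 0.51536592 -0.02659531  0.3312384 ] [-1.28583255  1.85387396  0.78159606] [ 3.48863547e-01 -3.12164968e+00 -8.98603729e-04]
```

View pics/wrist1.png

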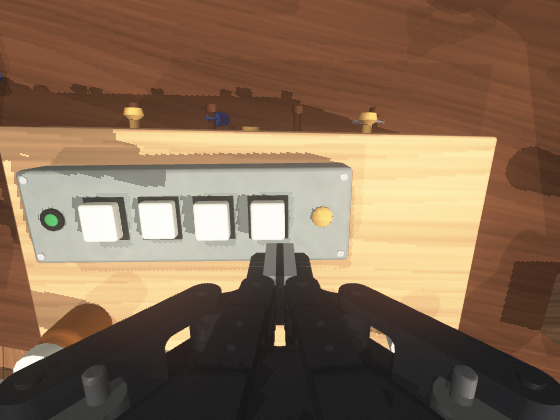

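The wrist view shows the stud at (322,216), the keys at about (267,220), (212,221), (158,220) and (101,222), and the pin at (51,219). The closed fingertips sit at (280,255). Next I'll locate everything.

```bash
python3 - <<'E'
from h import *
from scipy.spatial.transform import Rotation as Ro
z=np.load('pics/wrist1.npz'); p=z['p']; d=z['d']
c=r.camera_params('wrist'); T=np.eye(4); T[:3,:3]=Ro.from_rotvec(z['rot']).as_matrix(); T[:3,3]=z['pos']; T=T@c['T_tool_cam']
def rp(u,v,h):
    w=T[:3,:3]@np.array([(u-c['cx'])/c['fx'],-(v-c['cy'])/c['fy'],-1]); return T[:3,3]+w*(h-T[2,3])/w[2]
def dp(u,v,dd): return T[:3,:3]@(dd*np.array([(u-c['cx'])/c['fx'],-(v-c['cy'])/c['fy'],-1]))+T[:3,3]
roi=p[190:250,20:350]; q=roi.astype(int)
m=((q.min(2)>205)&(q.max(2)-q.min(2)<40)).astype(np.uint8)
k,l,s,cc=cv2.connectedComponentsWithStats(m)
for i in range(1,k):
    if s[i,4]>200:
        u,v=cc[i]+[20,190]; dd=np.median(d[190:250,20:350][l==i]); print(s[i],(u.round(1),v.round(1)),rp(u,v,.241).round(4),dp(u,v,dd).round(4))
hsv=cv2.cvtColor(roi,cv2.COLOR_RGB2HSV)
for nm,lo,hi,h in [('stud',(15,120,120),(28,255,255),.229),('pin',(40,80,30),(90,255,255),.229)]:
    k,l,s,cc=cv2.connectedComponentsWithStats(cv2.inRange(hsv,lo,hi))
    for i in range(1,k):
        if s[i,4]>30: u,v=cc[i]+[20,190]; print(nm,s[i,4],(u,v),rp(u,v,h).round(4),dp(u,v,np.median(d[190:250,20:350][l==i])).round(4))
E
```

```text
[ 118   13   37   36 1174] (np.float64(156.6), np.float64(220.6)) [ 0.5454 -0.1222  0.241 ] [ 0.5474 -0.124   0.2359]
[ 231   13   34   37 1194] (np.float64(267.5), np.float64(221.4)) [ 0.5267 -0.035   0.241 ] [ 0.5267 -0.035   0.2409]
[  58   15   40   37 1235] (np.float64(97.7), np.float64(223.2)) [ 0.5579 -0.1682  0.241 ] [ 0.558  -0.1684  0.2407]
[ 173   14   36   37 1217] (np.float64(210.8), np.float64(221.7)) [ 0.5369 -0.0796  0.241 ] [ 0.537  -0.0796  0.2408]
stud 261 (np.float64(320.7892720306513), np.float64(216.35632183908046)) [0.5164 0.0084 0.229 ] [0.516  0.008  0.2306]
pin 136 (np.float64(50.72794117647059), np.float64(219.76470588235293)) [ 0.5689 -0.2137  0.229 ] [ 0.5691 -0.214   0.2286]
```

Emit:
{"name": "carry_out", "arguments": {
  "steps": [
    {"fingers": 0, "linear": [1.0, -0.9, -3], "turn": [0, 0, 0]},
    {"fingers": 0, "linear": [0, 0, -3], "turn": [0, 0, 0]},
    {"fingers": 0, "linear": [0, 0, -1.9], "turn": [0, 0, 0]},
    {"fingers": 0, "linear": [0, 0, 0], "turn": [0, 0, 0]},
    {"fingers": 0, "linear": [0, 0, 0], "turn": [0, 0, 0]},
    {"fingers": 0, "linear": [0, 0, 0], "turn": [0, 0, 0]}
  ]
}}

```text
t: 2.75
position: [0.5266, -0.0361, 0.2541]
ee_rot: [-0.349, 3.119, -0.002]
wrist_force: [-0.4, 0.3, 0.4]
finger_gap: 0.0001
```

```bash
python3 - <<'E'
from h import *
snap('wrist','wrist2'); snap('side','side2'); s=r.state(); print(s['position'],s['wrist_force'])
p=cv2.imread('pics/side2.png')[120:240,220:360]; cv2.imwrite('pics/side2z.png',cv2.resize(p,None,fx=5,fy=5,interpolation=cv2.INTER_CUBIC))
E
```

```text
[ 0.52666889 -0.03634643  0.25393773] [-0.45622318  1.28161514 -0.0808275 ]
```

View pics/wrist2.png

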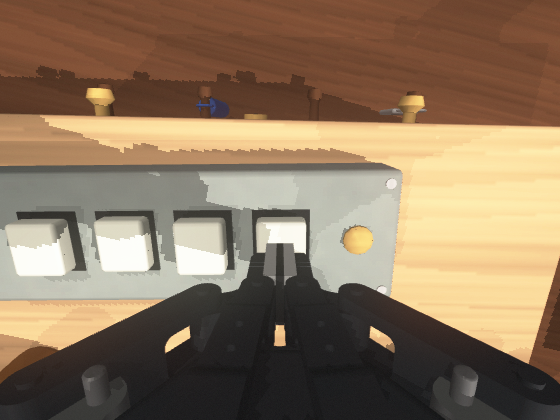

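View pics/side2z.png

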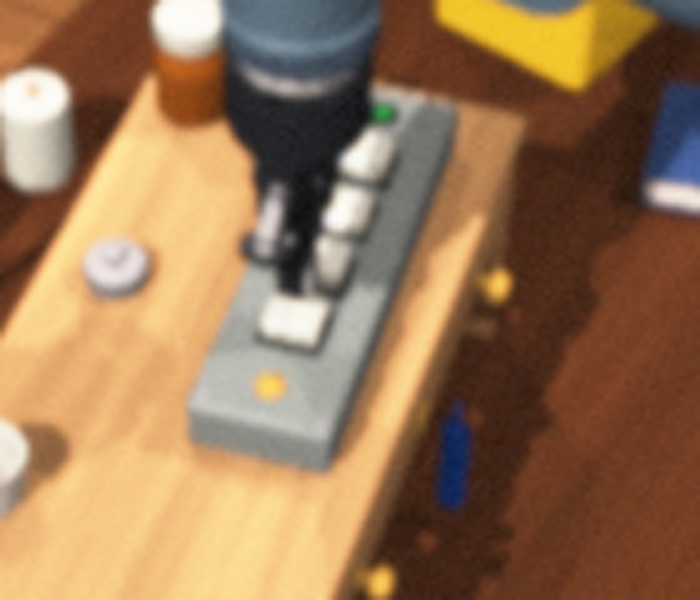

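The fingertip is centred over key 1, at (281,245) in the wrist view. I'll go down in small steps.

Emit:
{"name": "carry_out", "arguments": {
  "steps": [
    {"fingers": 0, "linear": [0, 0, -1.0], "turn": [0, 0, 0]},
    {"fingers": 0, "linear": [0, 0, 0], "turn": [0, 0, 0]},
    {"fingers": 0, "linear": [0, 0, -0.2], "turn": [0, 0, 0]},
    {"fingers": 0, "linear": [0, 0, 0], "turn": [0, 0, 0]},
    {"fingers": 0, "linear": [0, 0, 0], "turn": [0, 0, 0]}
  ]
}}

```text
t: 3.35
position: [0.5257, -0.0364, 0.2405]
ee_rot: [0.348, -3.122, -0.0]
wrist_force: [-3.5, 0.5, 3.1]
finger_gap: -0.0
```

Emit:
{"name": "carry_out", "arguments": {
  "steps": [
    {"fingers": 0, "linear": [0, 0, -0.15], "turn": [0, 0, 0]},
    {"fingers": 0, "linear": [0, 0, 0], "turn": [0, 0, 0]},
    {"fingers": 0, "linear": [0, 0, 0], "turn": [0, 0, 0]}
  ]
}}

```text
t: 3.65
position: [0.526, -0.0365, 0.2389]
ee_rot: [-0.348, 3.122, -0.0]
wrist_force: [-1.7, 1.1, 3.8]
finger_gap: -0.0
```

Key 1 pushes back from its raised height at about 3.8 N, 2 mm down, so it is up and free. On to key 2.

Emit:
{"name": "carry_out", "arguments": {
  "steps": [
    {"fingers": 0, "linear": [0, 0, 1.6], "turn": [0, 0, 0]},
    {"fingers": 0, "linear": [0, 0, 0], "turn": [0, 0, 0]},
    {"fingers": 0, "linear": [1.0, -4.45, 0], "turn": [0, 0, 0]},
    {"fingers": 0, "linear": [0, 0, 0], "turn": [0, 0, 0]},
    {"fingers": 0, "linear": [0, 0, -1.1], "turn": [0, 0, 0]},
    {"fingers": 0, "linear": [0, 0, 0], "turn": [0, 0, 0]},
    {"fingers": 0, "linear": [0, 0, -0.3], "turn": [0, 0, 0]},
    {"fingers": 0, "linear": [0, 0, -0.2], "turn": [0, 0, 0]},
    {"fingers": 0, "linear": [0, 0, 0], "turn": [0, 0, 0]},
    {"fingers": 0, "linear": [0, 0, 0], "turn": [0, 0, 0]}
  ]
}}

```text
t: 4.65
position: [0.5357, -0.0803, 0.2391]
ee_rot: [0.349, -3.122, -0.001]
wrist_force: [-2.9, 1.8, 4.1]
finger_gap: 0.0004
```

Key 2 gives about 4 N at z = 0.239, so it is up too. For key 3 I'll stop at the same height first.

Emit:
{"name": "carry_out", "arguments": {
  "steps": [
    {"fingers": 0, "linear": [0, 0, 1.6], "turn": [0, 0, 0]},
    {"fingers": 0, "linear": [0, 0, 0], "turn": [0, 0, 0]},
    {"fingers": 0, "linear": [1.05, -4.45, 0], "turn": [0, 0, 0]},
    {"fingers": 0, "linear": [0, 0, 0], "turn": [0, 0, 0]},
    {"fingers": 0, "linear": [0, 0, -1.1], "turn": [0, 0, 0]},
    {"fingers": 0, "linear": [0, 0, 0], "turn": [0, 0, 0]},
    {"fingers": 0, "linear": [0, 0, -0.3], "turn": [0, 0, 0]},
    {"fingers": 0, "linear": [0, 0, -0.2], "turn": [0, 0, 0]},
    {"fingers": 0, "linear": [0, 0, 0], "turn": [0, 0, 0]},
    {"fingers": 0, "linear": [0, 0, 0], "turn": [0, 0, 0]}
  ]
}}

```text
t: 5.65
position: [0.5466, -0.1251, 0.239]
ee_rot: [-0.349, 3.122, -0.0]
wrist_force: [-0.7, -0.2, 0.4]
finger_gap: 0.0003
```

No force there, so key 3 is lower. I'll ease down to its top at about 0.236.

Emit:
{"name": "carry_out", "arguments": {
  "steps": [
    {"fingers": 0, "linear": [0, 0, -0.2], "turn": [0, 0, 0]},
    {"fingers": 0, "linear": [0, 0, -0.1], "turn": [0, 0, 0]},
    {"fingers": 0, "linear": [0, 0, 0], "turn": [0, 0, 0]},
    {"fingers": 0, "linear": [0, 0, 0], "turn": [0, 0, 0]}
  ]
}}

```text
t: 6.05
position: [0.5466, -0.1254, 0.2362]
ee_rot: [-0.348, 3.122, -0.0]
wrist_force: [-1.5, 0.8, 2.6]
finger_gap: 0.0001
```

Emit:
{"name": "carry_out", "arguments": {
  "steps": [
    {"fingers": 0, "linear": [0, 0, -0.05], "turn": [0, 0, 0]},
    {"fingers": 0, "linear": [0, 0, 0], "turn": [0, 0, 0]},
    {"fingers": 0, "linear": [0, 0, 0], "turn": [0, 0, 0]}
  ]
}}

```text
t: 6.35
position: [0.5466, -0.1254, 0.2356]
ee_rot: [-0.348, 3.122, -0.0]
wrist_force: [-1.1, 0.6, 4.3]
finger_gap: -0.0002
```

Key 3 is firm at about 0.236, with 4.3 N, so it is latched about 5 mm lower. I'll still tap key 4. Commanded z is about 0.2355.

Emit:
{"name": "carry_out", "arguments": {
  "steps": [
    {"fingers": 0, "linear": [0, 0, 1.95], "turn": [0, 0, 0]},
    {"fingers": 0, "linear": [0, 0, 0], "turn": [0, 0, 0]},
    {"fingers": 0, "linear": [1.05, -4.45, 0], "turn": [0, 0, 0]},
    {"fingers": 0, "linear": [0, 0, 0], "turn": [0, 0, 0]},
    {"fingers": 0, "linear": [0, 0, -1.1], "turn": [0, 0, 0]},
    {"fingers": 0, "linear": [0, 0, 0], "turn": [0, 0, 0]},
    {"fingers": 0, "linear": [0, 0, -0.3], "turn": [0, 0, 0]},
    {"fingers": 0, "linear": [0, 0, -0.2], "turn": [0, 0, 0]},
    {"fingers": 0, "linear": [0, 0, 0], "turn": [0, 0, 0]},
    {"fingers": 0, "linear": [0, 0, 0], "turn": [0, 0, 0]}
  ]
}}

```text
t: 7.35
position: [0.5566, -0.1693, 0.2391]
ee_rot: [0.349, -3.122, -0.001]
wrist_force: [-2.1, 1.2, 3.3]
finger_gap: 0.0001
```

Key 4 is up (3.3 N at 0.239). Back to key 3, and press it to about 10 mm depth.

Emit:
{"name": "carry_out", "arguments": {
  "steps": [
    {"fingers": 0, "linear": [0, 0, 1.6], "turn": [0, 0, 0]},
    {"fingers": 0, "linear": [0, 0, 0], "turn": [0, 0, 0]},
    {"fingers": 0, "linear": [-1.05, 4.45, 0], "turn": [0, 0, 0]},
    {"fingers": 0, "linear": [0, 0, 0], "turn": [0, 0, 0]},
    {"fingers": 0, "linear": [0, 0, -1.4], "turn": [0, 0, 0]},
    {"fingers": 0, "linear": [0, 0, -0.5], "turn": [0, 0, 0]},
    {"fingers": 0, "linear": [0, 0, -0.3], "turn": [0, 0, 0]},
    {"fingers": 0, "linear": [0, 0, -0.2], "turn": [0, 0, 0]},
    {"fingers": 0, "linear": [0, 0, 0], "turn": [0, 0, 0]},
    {"fingers": 0, "linear": [0, 0, 0], "turn": [0, 0, 0]}
  ]
}}

```text
t: 8.35
position: [0.5463, -0.1248, 0.2313]
ee_rot: [0.348, -3.122, -0.002]
wrist_force: [-2.6, 4.5, 5.5]
finger_gap: -0.0002
```

Emit:
{"name": "carry_out", "arguments": {
  "steps": [
    {"fingers": 0, "linear": [0, 0, -0.1], "turn": [0, 0, 0]},
    {"fingers": 0, "linear": [0, 0, 0], "turn": [0, 0, 0]},
    {"fingers": 0, "linear": [0, 0, 0], "turn": [0, 0, 0]}
  ]
}}

```text
t: 8.65
position: [0.5463, -0.1249, 0.2304]
ee_rot: [-0.348, 3.122, 0.002]
wrist_force: [-2.4, 3.3, 6.3]
finger_gap: -0.0002
```

Emit:
{"name": "carry_out", "arguments": {
  "steps": [
    {"fingers": 0, "linear": [0, 0, 1.0], "turn": [0, 0, 0]},
    {"fingers": 0, "linear": [0, 0, 2.0], "turn": [0, 0, 0]},
    {"fingers": 0, "linear": [0, 0, 4.0], "turn": [0, 0, 0]},
    {"fingers": 0, "linear": [0, 0, 3.0], "turn": [0, 0, 0]},
    {"fingers": 0, "linear": [-1.5, 3, 0], "turn": [0, 0, 0]},
    {"fingers": 0, "linear": [-1.5, 3, 0], "turn": [0, 0, 0]},
    {"fingers": 0, "linear": [0, 3, 0], "turn": [0, 0, 0]},
    {"fingers": 0, "linear": [0, 0, 0], "turn": [0, 0, 0]},
    {"fingers": 0, "linear": [0, 0, 0], "turn": [0, 0, 0]}
  ]
}}

```text
t: 9.55
position: [0.5167, -0.0356, 0.3303]
ee_rot: [-0.349, 3.122, -0.002]
wrist_force: [0.8, -0.5, -0.9]
finger_gap: -0.0002
```

```bash
python3 - <<'E'
from h import *
from scipy.spatial.transform import Rotation as Ro
snap('wrist','wrist3'); snap('side','side3'); snap('top','top3')
z=np.load('pics/wrist3.npz'); p=z['p']; d=z['d']; print(z['pos'])
c=r.camera_params('wrist'); T=np.eye(4); T[:3,:3]=Ro.from_rotvec(z['rot']).as_matrix(); T[:3,3]=z['pos']; T=T@c['T_tool_cam']
v,u=np.mgrid[:420,:560]; P=np.stack([(u-c['cx'])/c['fx'],-(v-c['cy'])/c['fy'],-np.ones_like(d)],-1)*d[...,None]; P=P@T[:3,:3].T+T[:3,3]
for n,xy in dict(k1=(.526,-.036),k2=(.536,-.08),k3=(.546,-.125),k4=(.557,-.169),pin=(.568,-.2145)).items():
    m=(np.hypot(P[...,0]-xy[0],P[...,1]-xy[1])<(.010 if n!='pin' else .003))&(d>0)&(P[...,2]<.26)
    print(n,m.sum(),np.median(P[m][:,2]).round(4) if m.any() else None)
E
```

```text
[ 0.51668923 -0.03558053  0.33025431]
k1 452 0.241
k2 451 0.2409
k3 456 0.2409
k4 458 0.2408
pin 37 0.2367
```

View pics/wrist3.png

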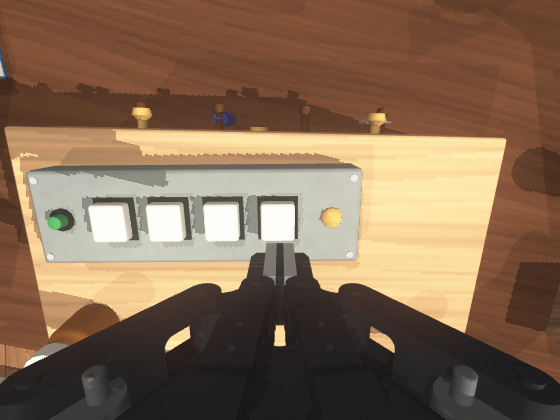

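View pics/side3.png

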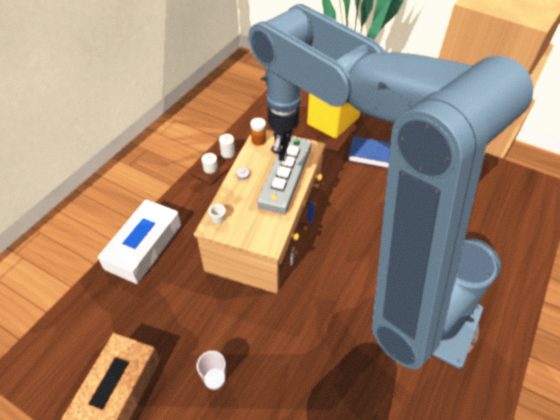

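All four keys read 0.241, so they are up. The green pin, at (58,222) in the wrist view, now stands at 0.237, up about 8 mm. The arm is clear, 9 cm above the keys, and the jar, cup, clicker, fob and sleeve look unmoved. Handing in.

```bash
python3 -c "
from rig import r
print(r.job_done())"
```

```text
the job is handed in; nothing more can be done
None
```

Key 3 was the latched one. I released it, all four keys now stand up, and the green pin is showing. I handed the job in at about 10 s of robot time.

- **Taps:** I tapped keys 1 to 4 in order from the brass stud with the closed fingertips. Keys 1, 2 and 4 pushed back with 3–4 N about 2 mm down, so they were up. Key 3 gave no force at that height and felt solid about 5 mm lower, at 4.3 N.
- **Release:** I pressed key 3 to about 10.6 mm depth (6.3 N) and lifted the finger.
- **Last checks:** The wrist camera's depth puts all four key tops at 0.241 m. The pin top went from about 0.229 m to 0.237 m. The fingertip was about 9 cm clear of the keys.
- **Other objects:** The things on the chest, its pegs and the table looked unmoved in the pictures. I judged that by eye and did not measure it. No check failed or disagreed.

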